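# Show the contents of the evidence box and let its lid down softly

## Task

Press the lever of the wider evidence box all the way down with your fingertips and keep its lid fully open for about three seconds so that the contents can be filmed; then let the lever up slowly, easing the lid down until it is fully shut, without letting it slam. Work the lid only through its lever, without touching the lid itself, keep the narrower box shut, and leave the things on the table where they are.

Things in the scene. Friction and masses are not known exactly. Their poses are not given: they have to be found in the camera images.
- widebox: the wider of two grey sheet-metal evidence boxes, fixed to the table: 200 mm deep (its x), 220 mm wide (its y), 110 mm high. Origin: centre of its underside; x points to the back (hinge side), -x to the front (lever side, roughly towards the robot), z up
- widebox_lever (a joint): angle of this box's lever (rad): 0 = up (lid shut), 0.42 = fully down at its stop (lid fully open). A rubber buffer gives a little at the stop. Linked both ways to the lid, which turns 2.3 times as far (0.97 rad fully open) and, let go, falls shut by its own weight (about 0.6 kg, lightly damped) in well under a second
- widebox_press (a point): centre of the top of the grey plastic paddle (60 mm in x, 70 in y, 10 thick) at the lever's front end; axes as the box's when up. Up: level, 210 mm before the box origin, 93 mm high. Lever pivot line: level along y, 60 mm before the box origin, 88 mm high; fully down the point is 31 mm high, about 11 mm nearer the box, sloping 24 degrees down to the front. Takes about 4 to 13 N straight down
- narrowbox: the narrower of two grey sheet-metal evidence boxes, fixed to the table: 200 mm deep (its x), 140 mm wide (its y), 110 mm high. Origin: centre of its underside; x points to the back (hinge side), -x to the front (lever side, roughly towards the robot), z up
- narrowbox_lever (a joint): angle of this box's lever (rad): 0 = up (lid shut), 0.42 = fully down at its stop (lid fully open). A rubber buffer gives a little at the stop. Linked both ways to the lid, which turns 2.3 times as far (0.97 rad fully open) and, let go, falls shut by its own weight (about 0.6 kg, lightly damped) in well under a second
- narrowbox_press (a point): centre of the top of the grey plastic paddle (60 mm in x, 70 in y, 10 thick) at the lever's front end; axes as the box's when up. Up: level, 210 mm before the box origin, 93 mm high. Lever pivot line: level along y, 60 mm before the box origin, 88 mm high; fully down the point is 31 mm high, about 11 mm nearer the box, sloping 24 degrees down to the front. Takes about 4 to 13 N straight down
- widebox_cover: the wide box's steel lid, hinged along the top rear edge of the box; plate 6 mm thick; origin at the middle of its front edge, 200 mm before the hinge line, 110 mm high when shut; its axes are the box's when shut; it rises at the front as it opens
- bundle_a: bystander, loose: rubber-banded banknote bundle, 77 x 140 x 22 mm, lying in front, between the two levers; origin at the centre of its underside
- bundle_b: bystander, loose: rubber-banded banknote bundle, 77 x 140 x 26 mm, lying at the left; origin at the centre of its underside
- bundle_c: bystander, loose: rubber-banded banknote bundle, 77 x 140 x 18 mm, lying at the right; origin at the centre of its underside
- tape_roll: bystander, loose: roll of packing tape standing flat, 96 mm across, 48 mm high; origin at the centre of its underside
- marker_pen: bystander, loose: marker pen lying on the table, 135 mm long, 15 mm thick; origin at the centre of its underside
- sanitiser: bystander, loose: white bottle, 60 mm across, 150 mm high, standing at the right; origin at the centre of its underside
- stamp: bystander, loose: small wooden hand stamp, 48 mm across, 70 mm high, standing near the robot at the left; origin at the centre of its underside

How it is judged:
By the outcome, as a careful person would: the job done as asked, in the order asked, and still so for the second after the job is handed in, with the robot touching nothing.
It also fails if it takes over 45 s, if anything falls off the work surface, if the arm or the gripper's body presses on something with over 40 N, if the wrist force passes 120 N, or if a joint passes its speed limit or range.

## Robot

A 7-joint arm with a two-finger parallel gripper is mounted at the origin on the work surface. World frame = base frame: x ahead of the robot, y to its left, z up, the work surface at z = 0. Lengths are in m, angles in rad, forces in N, time in s.
With the tool pointing down it reaches from about 0.425 to 0.875 m from the base axis. Payload 4.7 kg.
Tool frame: the origin (TCP) lies at the very end of the fingers, on their centre line; the grasp point (between the pads) lies 19 mm behind it (ctrl.grasp_offset is the distance from the TCP to the grasp point, in m); z points along the fingers, y is the direction in which the jaws open and shut (so a half turn about z gives the same grasp; the last joint's range is limited). The gripper opens to 87 mm and grips with 3 to 60 N. Pads are 19 mm wide; open, the fingers measure 117 mm over their backs; the gripper's body (75 mm by 190 mm) begins 51 mm behind the grasp point.
Start: joints at [1.304, 0.321, -0.07, 1.45, 0.023, 1.371, -0.057], TCP at [0.18, -0.625, 0.223] pointing down, gripper open.
Joint ranges: [-2.86, 2.86], [-0.3, 2.09], [-1.38, 1.24], [0.06, 2.45], [-1.56, 4.7], [0.09, 2.05], [-2.69, 2.69]. Speed limits (rad/s): [2.57, 2.57, 3.14, 3.14, 3.14, 3.14, 3.14].

## Interface

Orientations are given as a rotation vector (axis times angle).
In Python, from bench import ctrl gives the robot as it stands.
- The arm moves only by the shell command python3 -m creep 'ROWS' [FORCE]. ROWS is JSON, a list that holds one entry, the list of rows, each a list of 7 numbers: the opening, from 0 (shut) to 1 (fully open), then the shift along the tool's x, y, z in mm, then the turn, a rotation vector about the tool's x, y, z in rad. In form: [[[grip, dx, dy, dz, rx, ry, rz], ...]]. A call has 1 to 5 rows; each row is the pose to reach, as a shift and turn from the pose commanded when the call began, along the tool's axes at that moment; what a row does not reach only later rows make up. A row lasts 1/10 s, in which the tool goes at most 50 mm and 8.59 degrees, less where a joint would pass 70% of its speed; a pose out of reach is approached as far as the arm can. A call with a gripper value outside its range is refused whole. The fingers move at their own pace and stop on an object; FORCE is the grip in N (left out, the last holds). Time passes only in rows, so rows that repeat a pose let the fingers close. It gives the time, the measured TCP pose, the force and the opening at its end, in the units of the state.
- ctrl.get_state(): the state, without advancing time (a new reading comes with each control period).
- ctrl.get_image(name): name is "side" or "top"; returns the picture (400x640x3 uint8, red, green, blue); there is no depth.
- ctrl.camera_params(name): a dict with "K" (3x3 intrinsics, pixels), "k1" (the pictures are not rectified: a ray, as slopes to the right and down, at radius r is drawn at 1 + k1 r^2 times it, then the intrinsics apply), "pose" (4x4, takes a point from camera to world coordinates). Camera axes: x right, y down, z forward; pixel columns grow to the right and rows downward; lengths in m; the calibration is good to about 2 mm. A picture is of the moment at which its call begins. camera_params takes no time and is no camera call.
- ctrl.close_job(): hands the job in, once; it reports no verdict.
The state is a dict: "time": time; "joint_positions": joint angles; "qd": joint speeds; "joint_torque": joint torques, N m; "position": TCP position; "tool_rot": TCP orientation; "ft_force": force on the tool from outside, world axes, zero at the start; "torque": the same for the moment, N m; "grip_width": opening from 0.0 (shut) to 1.0 (fully open).
Only numpy, scipy, OpenCV 4.12 (cv2) and the standard library are available. Lean on these libraries where they do the work, as an engineer would, in place of code of your own. Each camera call takes 0.05 s, during which the arm holds its last target. There are 200 camera calls.

## Working session

There is one attempt and no reset: what is moved stays moved. The work goes in short steps, Python scripts to look and compute and a shell command to move; the robot and the scene stay as the last step left them, time stands still between calls to the robot, and variables do not carry over. Pictures are saved under pics/ and viewed, about 8 in all and at most 12, crops included, and the job is handed in when it is done.

```bash
mkdir -p pics; ls; python3 - <<'E'
from bench import ctrl
import cv2,numpy as np
for n in("top","side"):
    cv2.imwrite(f"pics/{n}0.png",ctrl.get_image(n)[:,:,::-1]); p=ctrl.camera_params(n); print(p)
s=ctrl.get_state();print(s)
E
```

```text
pics
{'K': array([[515.18595154,   0.        , 318.04184283],
       [  0.        , 515.18595154, 200.12832985],
       [  0.        ,   0.        ,   1.        ]]), 'k1': -0.0029962421931341828, 'pose': array([[-0.02035862, -0.99764758,  0.06545869,  0.37733674],
       [-0.99963649,  0.02146923,  0.016308  , -0.00699579],
       [-0.01767499, -0.06510288, -0.99772201,  1.54499892],
       [ 0.        ,  0.        ,  0.        ,  1.        ]])}
{'K': array([[401.55062856,   0.        , 313.19241209],
       [  0.        , 401.55062856, 201.81856473],
       [  0.        ,   0.        ,   1.        ]]), 'k1': -0.07721854269133212, 'pose': array([[-0.98787962, -0.06989797,  0.13859342,  0.29972716],
       [-0.15504197,  0.48732409, -0.85934697,  1.11102375],
       [-0.00747331, -0.87041916, -0.49225465,  0.73006598],
       [ 0.        ,  0.        ,  0.        ,  1.        ]])}
{'time': 0.1, 'joint_positions': array([ 1.30411735,  0.32172254, -0.07006469,  1.45156976,  0.02259481,
        1.37076798, -0.05690512]), 'qd': array([ 0.00018406, -0.00102515, -0.00022152, -0.00148603, -0.0001219 ,
        0.00036821, -0.00105788]), 'joint_torque': array([ 1.46314469e-04, -4.92571628e+01, -4.05673608e-01, -3.13397312e+01,
       -6.41508261e-02,  3.94930376e-02,  6.23473488e-05]), 'position': array([ 0.17992501, -0.62408988,  0.2215794 ]), 'tool_rot': array([-3.10905080e+00, -4.39373247e-01,  5.14963273e-04]), 'ft_force': array([0.61428437, 0.4285616 , 0.04782907]), 'torque': array([-0.01505471, -0.03768617,  0.05369019]), 'grip_width': 0.997807679710106}
```

View pics/top0.png

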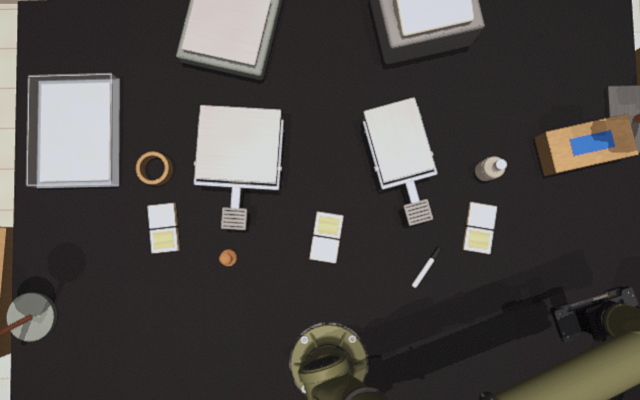

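View pics/side0.png

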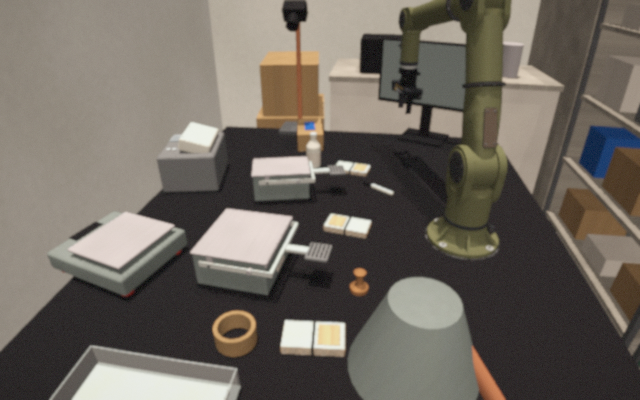

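Top view: the wide box is at px (240,147) with its paddle at (234,219), and the stamp is at (228,258). The narrow box is at (400,143) with its paddle at (418,212). The side view agrees: the paddle is clear of its neighbours and both lids are shut.

```bash
cat > h.py <<'E'
from bench import ctrl
import cv2,numpy as np
from scipy.spatial.transform import Rotation as R
def ray(n,uv,z):
    p=ctrl.camera_params(n);K=p["K"];d=np.array([p["k1"],0,0,0.])
    x=cv2.undistortPoints(np.array(uv,float).reshape(-1,1,2),K,d).reshape(-1,2)
    T=p["pose"];D=np.c_[x,np.ones(len(x))]@T[:3,:3].T
    return T[:3,3]+D*((z-T[2,3])/D[:,2])[:,None]
E
python3 - <<'E'
from h import *
im=cv2.imread("pics/top0.png");g=cv2.cvtColor(im,cv2.COLOR_BGR2GRAY)
def rect(x0,x1,y0,y1,z,t):
    m=np.zeros_like(g);m[y0:y1,x0:x1]=(g[y0:y1,x0:x1]>t)
    m=cv2.morphologyEx(m,cv2.MORPH_CLOSE,np.ones((5,5)))
    c=max(cv2.findContours(m,0,1)[0],key=cv2.contourArea)
    b=cv2.boxPoints(cv2.minAreaRect(c));w=ray("top",b,z)
    print(b.round(1).tolist(),"centre",w.mean(0).round(4),"sides",[np.linalg.norm(w[i]-w[i-1]).round(3) for i in range(4)],
     "yaw",[np.degrees(np.arctan2(*(w[i]-w[i-1])[1::-1])).round(1) for i in range(4)])
rect(215,255,208,235,.093,70)
rect(185,295,98,180,.113,150)
rect(150,250,246,275,.0,60)
rect(195,260,240,275,.07,60)
rect(400,440,199,230,.093,70)
cv2.imwrite("pics/crop.png",cv2.resize(im[95:275,180:300],None,fx=4,fy=3.3,interpolation=2)[:600])
s=ctrl.get_state();print(R.from_rotvec(s["tool_rot"]).as_matrix().round(3))
E
```

```text
[[221.0, 208.0], [246.0, 208.0], [246.0, 229.0], [221.0, 229.0]] centre [0.4258 0.2568 0.093 ] sides [np.float64(0.059), np.float64(0.071), np.float64(0.059), np.float64(0.071)] yaw [np.float64(-0.5), np.float64(-91.2), np.float64(179.4), np.float64(88.8)]
[[193.10000610351562, 178.89999389648438], [197.1999969482422, 104.5999984741211], [283.29998779296875, 109.4000015258789], [279.20001220703125, 183.6999969482422]] centre [0.6345 0.2381 0.113 ] sides [np.float64(0.243), np.float64(0.212), np.float64(0.245), np.float64(0.211)] yaw [np.float64(85.5), np.float64(-3.4), np.float64(-94.6), np.float64(175.9)]
[[216.39999389648438, 261.20001220703125], [224.0, 246.0], [239.1999969482422, 253.60000610351562], [231.60000610351562, 268.79998779296875]] centre [0.3128 0.2919 0.    ] sides [np.float64(0.051), np.float64(0.051), np.float64(0.051), np.float64(0.05)] yaw [np.float64(62.7), np.float64(-27.3), np.float64(-117.4), np.float64(152.6)]
[[216.39999389648438, 261.20001220703125], [224.0, 246.0], [239.1999969482422, 253.60000610351562], [231.60000610351562, 268.79998779296875]] centre [0.3157 0.2784 0.07  ] sides [np.float64(0.049), np.float64(0.048), np.float64(0.049), np.float64(0.048)] yaw [np.float64(62.7), np.float64(-27.3), np.float64(-117.4), np.float64(152.6)]
[[401.70001220703125, 201.3000030517578], [426.5, 194.5], [433.20001220703125, 219.10000610351562], [408.3999938964844, 225.89999389648438]] centre [ 0.4383 -0.2622  0.093 ] sides [np.float64(0.072), np.float64(0.072), np.float64(0.072), np.float64(0.072)] yaw [np.float64(13.5), np.float64(-75.9), np.float64(-166.7), np.float64(104.0)]
[[ 0.961  0.277 -0.001]
 [ 0.277 -0.961  0.002]
 [-0.    -0.002 -1.   ]]
```

View pics/crop.png

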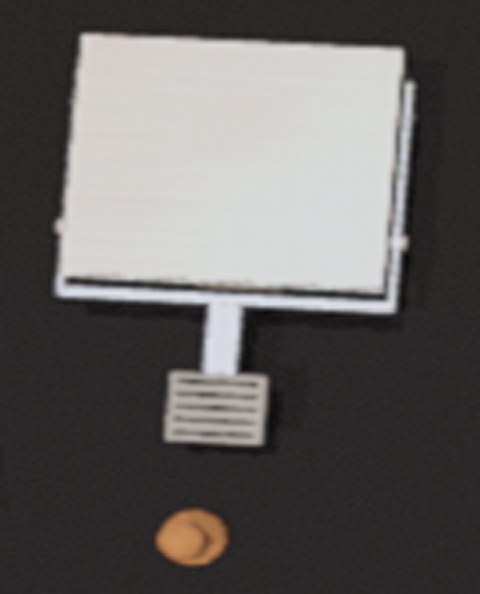

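Paddle centre is about (0.426, 0.257), box yaw about -4°, which fits the 210 mm offset to the box. I'll carry the tool round in an arc at z≈0.22 with the fingers closed.

```bash
python3 -m creep '[[[0,30,-24,0,0,0,0.07],[0,69,-55,0,0,0,0.14],[0,108,-86,0,0,0,0.21],[0,147,-117,0,0,0,0.28],[0,186,-148,0,0,0,0.351]]]' 10
```

```text
time: 0.6
position: [0.3185, -0.4288, 0.2222]
tool_rot: [-3.139, 0.115, 0.001]
ft_force: [0.5, -0.3, -0.3]
grip_width: 0.631
```

```bash
python3 -m creep '[[[0,26,-42,0,0,0,0],[0,52,-84,0,0,0,0],[0,78,-126,0,0,0,0],[0,104,-168,0,0,0,0],[0,130,-210,0,0,0,0]]]'; python3 -m creep '[[[0,8,-48,0,0,0,0],[0,12,-96,0,0,0,0],[0,12,-145,0,0,0,0],[0,10,-194,0,0,0,0],[0,6,-243,0,0,0,0]]]'; python3 - <<'E'
from h import *
s=ctrl.get_state();r=R.from_rotvec(s["tool_rot"]);print(r.as_matrix().round(3));print((r.inv().apply(np.array([.426,.257,.093])-s["position"])*1e3).round(1))
E
```

```text
time: 1.1
position: [0.4628, -0.2286, 0.2224]
tool_rot: [3.139, -0.11, -0.0]
ft_force: [0.4, -0.6, 0.5]
grip_width: 0.176
time: 1.6
position: [0.4849, 0.0135, 0.2223]
tool_rot: [3.139, -0.11, -0.0]
ft_force: [1.0, -0.1, -1.0]
grip_width: 0.004
[[ 0.998 -0.07  -0.   ]
 [-0.07  -0.998 -0.   ]
 [-0.     0.    -1.   ]]
[ -75.8 -238.8  129.2]
```

```bash
python3 -m creep '[[[0,-15,-47,0,0,0,0],[0,-30,-94,0,0,0,0],[0,-45,-141,5,0,0,0],[0,-60,-188,10,0,0,0],[0,-74,-232,15,0,0,0]]]'; python3 -m creep '[[[0,-2,-7,25,0,0,0],[0,-2,-7,50,0,0,0],[0,-2,-7,70,0,0,0],[0,-2,-7,80,0,0,0],[0,-2,-7,80,0,0,0]]]'; python3 - <<'E'
from h import *
s=ctrl.get_state();r=R.from_rotvec(s["tool_rot"]);print((r.inv().apply(np.array([.426,.257,.093])-s["position"])*1e3).round(1),s["joint_positions"].round(2))
for n in("top","side"): cv2.imwrite(f"pics/{n}1.png",ctrl.get_image(n)[:,:,::-1])
a=cv2.imread("pics/top1.png")[95:275,180:300];b=cv2.imread("pics/side1.png")[170:320,180:380]
cv2.imwrite("pics/c1.png",np.hstack([cv2.resize(a,(400,600)),cv2.resize(b,(400,600*1)) [:,:]]))
E
```

```text
time: 2.1
position: [0.4266, 0.2501, 0.2074]
tool_rot: [3.139, -0.11, 0.001]
ft_force: [1.0, 0.1, 0.3]
grip_width: 0.007
time: 2.6
position: [0.4251, 0.2547, 0.1262]
tool_rot: [3.139, -0.11, -0.005]
ft_force: [0.1, -0.3, 0.7]
grip_width: 0.006
[ 0.8 -2.4 33.2] [ 0.27  0.15 -0.92  1.92  0.13  1.14 -2.33]
```

View pics/c1.png

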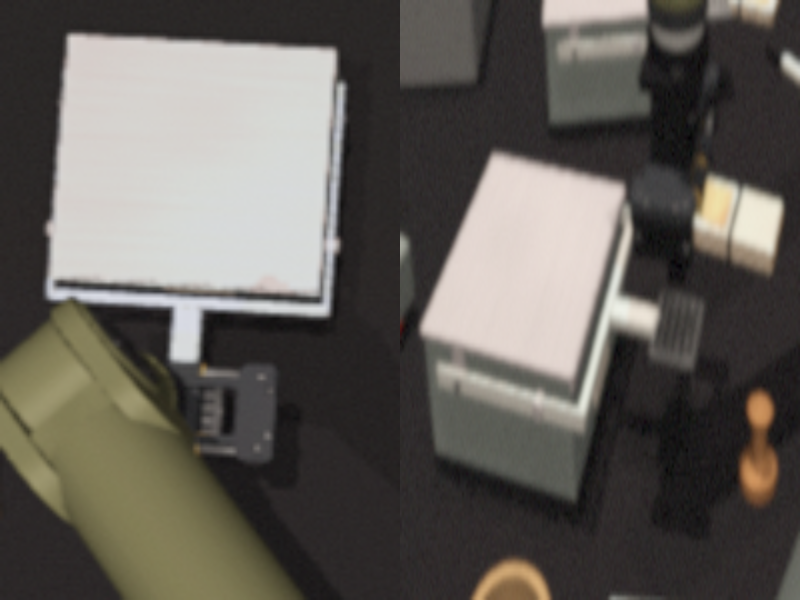

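The top view shows the fingertips over the paddle at crop (215,405), with the gripper body clear of the lid front edge at row 295. The side view shows the tips just above the paddle at (680,330). Now the press.

```bash
python3 -m creep '[[[0,0,-2,10,0,0,0],[0,0,-2,18,0,0,0],[0,0,-2,25,0,0,0],[0,0,-2,30,0,0,0],[0,0,-2,33,0,0,0]]]'; python3 -m creep '[[[0,0,0,4,0,0,0],[0,0,0,8,0,0,0],[0,0,0,12,0,0,0],[0,0.5,0,16,0,0,0],[0,1,0,20,0,0,0]]]'
```

```text
time: 3.2
position: [0.426, 0.2571, 0.0938]
tool_rot: [3.139, -0.11, -0.001]
ft_force: [0.8, 0.5, 0.2]
grip_width: 0.005
time: 3.7
position: [0.4268, 0.2572, 0.0751]
tool_rot: [3.138, -0.11, -0.002]
ft_force: [-3.5, -2.1, 8.7]
grip_width: 0.003
```

```bash
python3 -m creep '[[[0,1,0,5,0,0,0],[0,1.5,0,10,0,0,0],[0,2.5,0,15,0,0,0],[0,3.5,0,19,0,0,0],[0,4.5,0,23,0,0,0]]]'
```

```text
time: 4.2
position: [0.431, 0.2568, 0.0517]
tool_rot: [3.138, -0.11, -0.003]
ft_force: [-4.0, -1.1, 6.5]
grip_width: 0.011
```

```bash
python3 -m creep '[[[0,1,0,4,0,0,0],[0,2,0,8,0,0,0],[0,3.5,0,11,0,0,0],[0,5,0,14,0,0,0],[0,6,0,16,0,0,0]]]'; python3 -m creep '[[[0,0,0,1,0,0,0],[0,0,0,1,0,0,0]]]'
```

```text
time: 4.7
position: [0.4366, 0.2564, 0.0351]
tool_rot: [3.139, -0.11, -0.004]
ft_force: [-10.2, -2.2, 16.0]
grip_width: 0.005
time: 4.9
position: [0.4366, 0.2564, 0.0351]
tool_rot: [3.138, -0.11, -0.004]
ft_force: [-7.7, -2.8, 13.2]
grip_width: 0.005
```

```bash
python3 -m creep '[[[0,0,0,1,0,0,0],[0,0,0,1,0,0,0],[0,0,0,1,0,0,0]]]';python3 -m creep '[[[0,0,0,1,0,0,0],[0,0,0,1,0,0,0],[0,0,0,1,0,0,0]]]'; python3 - <<'E'
from h import *
for n in("top","side"): cv2.imwrite(f"pics/{n}2.png",ctrl.get_image(n)[:,:,::-1])
b=cv2.imread("pics/side2.png")[130:320,170:390]
cv2.imwrite("pics/c2.png",cv2.resize(b,(695,600)))
E
```

```text
time: 5.2
position: [0.4367, 0.2565, 0.0349]
tool_rot: [3.137, -0.11, -0.003]
ft_force: [-10.3, -5.6, 20.9]
grip_width: 0.002
time: 5.5
position: [0.4367, 0.2565, 0.0346]
tool_rot: [3.137, -0.11, -0.003]
ft_force: [-12.2, -5.8, 27.0]
grip_width: 0.008
```

View pics/c2.png

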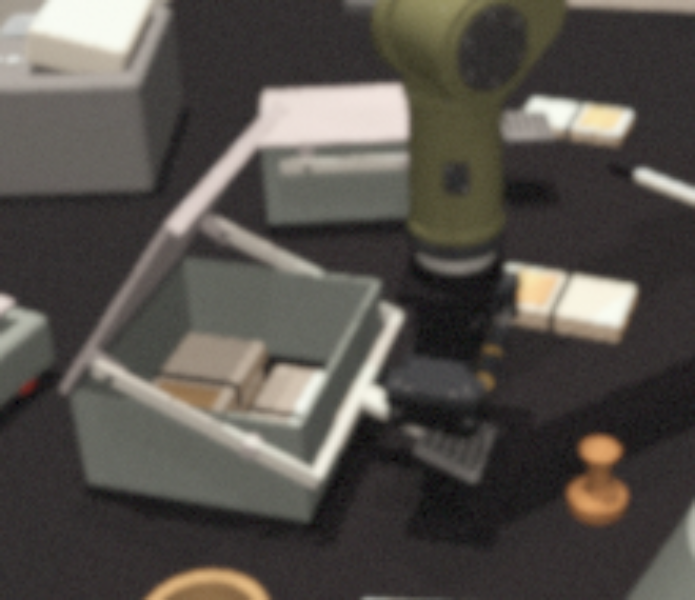

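The side view shows the lid fully raised (edge (65,385)–(280,110)) and the contents visible. The narrow box is shut and nothing has been disturbed. Force rises about 6 N per commanded mm with almost no travel, so the lever is on its buffer. I'll hold there.

```bash
H='python3 -m creep'; 
python3 -m creep '[[[0,0,0,0,0,0,0],[0,0,0,0,0,0,0],[0,0,0,0,0,0,0],[0,0,0,0,0,0,0],[0,0,0,0,0,0,0]]]'
python3 -m creep '[[[0,0,0,0,0,0,0],[0,0,0,0,0,0,0],[0,0,0,0,0,0,0],[0,0,0,0,0,0,0],[0,0,0,0,0,0,0]]]'
python3 -m creep '[[[0,0,0,0,0,0,0],[0,0,0,0,0,0,0],[0,0,0,0,0,0,0],[0,0,0,0,0,0,0],[0,0,0,0,0,0,0]]]'
python3 -m creep '[[[0,0,0,0,0,0,0],[0,0,0,0,0,0,0],[0,0,0,0,0,0,0],[0,0,0,0,0,0,0],[0,0,0,0,0,0,0]]]'
python3 -m creep '[[[0,0,0,0,0,0,0],[0,0,0,0,0,0,0],[0,0,0,0,0,0,0],[0,0,0,0,0,0,0],[0,0,0,0,0,0,0]]]'
python3 -m creep '[[[0,0,0,0,0,0,0],[0,0,0,0,0,0,0],[0,0,0,0,0,0,0],[0,0,0,0,0,0,0]]]'
```

```text
time: 6.1
position: [0.4367, 0.2565, 0.0346]
tool_rot: [3.137, -0.11, -0.003]
ft_force: [-12.5, -5.8, 26.2]
grip_width: 0.002
time: 6.6
position: [0.4367, 0.2565, 0.0346]
tool_rot: [3.137, -0.11, -0.003]
ft_force: [-13.4, -6.0, 25.9]
grip_width: 0.004
time: 7.1
position: [0.4367, 0.2565, 0.0346]
tool_rot: [3.137, -0.11, -0.003]
ft_force: [-12.9, -5.7, 26.9]
grip_width: 0.005
time: 7.6
position: [0.4367, 0.2565, 0.0346]
tool_rot: [3.137, -0.11, -0.003]
ft_force: [-12.3, -4.9, 26.4]
grip_width: 0.006
time: 8.1
position: [0.4367, 0.2565, 0.0346]
tool_rot: [3.137, -0.11, -0.003]
ft_force: [-12.9, -6.4, 26.8]
grip_width: 0.003
time: 8.5
position: [0.4367, 0.2565, 0.0346]
tool_rot: [3.137, -0.11, -0.003]
ft_force: [-12.5, -5.2, 26.5]
grip_width: 0.006
```

Held at least 3.5 s at the stop. Now I'll let it up slowly along the arc.

```bash

python3 -m creep '[[[0,0,0,-1.5,0,0,0],[0,0,0,-3,0,0,0],[0,-0.5,0,-4,0,0,0],[0,-1,0,-5.2,0,0,0],[0,-1.4,0,-6.4,0,0,0]]]'
python3 -m creep '[[[0,-0.5,0,-1.3,0,0,0],[0,-1,0,-2.6,0,0,0],[0,-1.5,0,-3.9,0,0,0],[0,-2,0,-5.2,0,0,0],[0,-2.4,0,-6.5,0,0,0]]]'
python3 -m creep '[[[0,-0.4,0,-1.3,0,0,0],[0,-0.8,0,-2.6,0,0,0],[0,-1.2,0,-3.9,0,0,0],[0,-1.6,0,-5.2,0,0,0],[0,-2,0,-6.5,0,0,0]]]'
python3 -m creep '[[[0,-0.3,0,-1.3,0,0,0],[0,-0.6,0,-2.6,0,0,0],[0,-0.9,0,-3.9,0,0,0],[0,-1.2,0,-5.2,0,0,0],[0,-1.5,0,-6.5,0,0,0]]]'
```

```text
time: 9.0
position: [0.4362, 0.2567, 0.0388]
tool_rot: [-3.14, 0.11, 0.001]
ft_force: [-3.5, 0.3, 1.8]
grip_width: 0.005
time: 9.5
position: [0.4338, 0.2569, 0.0456]
tool_rot: [-3.14, 0.11, 0.0]
ft_force: [-4.8, 0.4, 2.7]
grip_width: 0.008
time: 10.0
position: [0.4319, 0.257, 0.052]
tool_rot: [3.14, -0.11, -0.0]
ft_force: [-4.5, 1.0, 4.5]
grip_width: 0.002
time: 10.5
position: [0.4304, 0.2571, 0.0586]
tool_rot: [3.14, -0.11, -0.0]
ft_force: [-4.5, 0.1, 4.3]
grip_width: 0.003
```

```bash

python3 -m creep '[[[0,-0.2,0,-1.3,0,0,0],[0,-0.4,0,-2.6,0,0,0],[0,-0.6,0,-3.9,0,0,0],[0,-0.8,0,-5.2,0,0,0],[0,-1,0,-6.5,0,0,0]]]'
python3 -m creep '[[[0,-0.2,0,-1.3,0,0,0],[0,-0.4,0,-2.6,0,0,0],[0,-0.6,0,-3.9,0,0,0],[0,-0.8,0,-5.2,0,0,0],[0,-1,0,-6.5,0,0,0]]]'
python3 -m creep '[[[0,-0.1,0,-1.2,0,0,0],[0,-0.2,0,-2.4,0,0,0],[0,-0.3,0,-3.6,0,0,0],[0,-0.4,0,-4.8,0,0,0],[0,-0.5,0,-6,0,0,0]]]'
python3 -m creep '[[[0,0,0,-1.1,0,0,0],[0,0,0,-2.2,0,0,0],[0,0,0,-3.3,0,0,0],[0,0,0,-4.4,0,0,0],[0,0,0,-5.5,0,0,0]]]'
python3 -m creep '[[[0,0,0,-0.8,0,0,0],[0,0,0,-1.6,0,0,0],[0,0,0,-2.4,0,0,0],[0,0,0,-3.2,0,0,0],[0,0,0,-4,0,0,0]]]'
```

```text
time: 11.0
position: [0.4291, 0.2572, 0.0651]
tool_rot: [3.14, -0.11, -0.001]
ft_force: [-5.1, 0.0, 5.0]
grip_width: 0.006
time: 11.5
position: [0.4282, 0.2573, 0.0717]
tool_rot: [3.139, -0.11, -0.001]
ft_force: [-5.4, 0.0, 5.9]
grip_width: 0.004
time: 12.0
position: [0.4277, 0.2573, 0.0778]
tool_rot: [3.139, -0.11, -0.001]
ft_force: [-6.5, 0.3, 5.9]
grip_width: 0.002
time: 12.5
position: [0.428, 0.2573, 0.0835]
tool_rot: [3.14, -0.11, 0.0]
ft_force: [-5.2, -0.1, 5.8]
grip_width: 0.007
time: 13.0
position: [0.4281, 0.2573, 0.0876]
tool_rot: [3.14, -0.11, 0.0]
ft_force: [-5.5, -0.4, 6.0]
grip_width: 0.006
```

```bash

python3 -m creep '[[[0,0,0,-0.6,0,0,0],[0,0,0,-1.2,0,0,0],[0,0,0,-1.8,0,0,0],[0,0,0,-2.4,0,0,0],[0,0,0,-3,0,0,0]]]'
python3 -m creep '[[[0,0,0,-0.5,0,0,0],[0,0,0,-1,0,0,0],[0,0,0,-1.5,0,0,0],[0,0,0,-2,0,0,0],[0,0,0,-2.5,0,0,0]]]'
python3 -m creep '[[[0,0,0,-0.5,0,0,0],[0,0,0,-1,0,0,0],[0,0,0,-1.5,0,0,0],[0,0,0,-2,0,0,0],[0,0,0,-2.5,0,0,0]]]'
```

```text
time: 13.5
position: [0.4282, 0.2573, 0.0906]
tool_rot: [3.14, -0.11, 0.001]
ft_force: [-5.7, 0.1, 7.4]
grip_width: 0.009
time: 14.0
position: [0.4283, 0.2573, 0.0931]
tool_rot: [3.14, -0.11, 0.001]
ft_force: [-4.9, 0.8, 6.7]
grip_width: 0.009
time: 14.5
position: [0.4284, 0.2569, 0.0949]
tool_rot: [3.14, -0.111, 0.001]
ft_force: [0.5, 0.4, 0.0]
grip_width: 0.008
```

Contact ended at z≈0.094, where the lever is fully up, so there was no drop. Now I'll retreat straight up and check.

```bash

python3 -m creep '[[[0,0,0,-5,0,0,0],[0,0,0,-20,0,0,0],[0,0,0,-45,0,0,0],[0,0,0,-75,0,0,0],[0,0,0,-105,0,0,0]]]'
python3 -m creep '[[[0,-10,40,0,0,0,0],[0,0,88,0,0,0,0],[0,20,133,0,0,0,0],[0,40,178,0,0,0,0],[0,50,210,0,0,0,0]]]'
python3 - <<'E'
from h import *
for n in("top","side"): cv2.imwrite(f"pics/{n}3.png",ctrl.get_image(n)[:,:,::-1])
print(ctrl.get_state()["ft_force"])
a=cv2.imread("pics/side3.png")[120:360,170:390];b=cv2.imread("pics/top3.png");o=cv2.imread("pics/top0.png")
cv2.imwrite("pics/c3.png",np.hstack([cv2.resize(a,(400,440)),cv2.resize(b[60:280,130:330],(400,440))]))
d=cv2.absdiff(b,o).max(2)
print("lid/lever diff",(d[100:190,190:290]>40).sum(),"paddle",(d[205:232,218:249]>40).sum(),"bundle_b",(d[200:255,145:182]>40).sum(),"tape",(d[148:188,133:175]>40).sum(),"stamp",(d[245:270,215:240]>40).sum())
E
```

```text
time: 15.0
position: [0.428, 0.2574, 0.2021]
tool_rot: [-3.139, 0.109, -0.001]
ft_force: [0.3, -0.2, 0.4]
grip_width: 0.005
time: 15.5
position: [0.4644, 0.0406, 0.2015]
tool_rot: [3.138, -0.115, 0.004]
ft_force: [0.8, -0.3, 0.0]
grip_width: 0.005
[-0.63573618 -0.05307644 -0.6821051 ]
lid/lever diff 327 paddle 0 bundle_b 0 tape 0 stamp 0
```

View pics/c3.png

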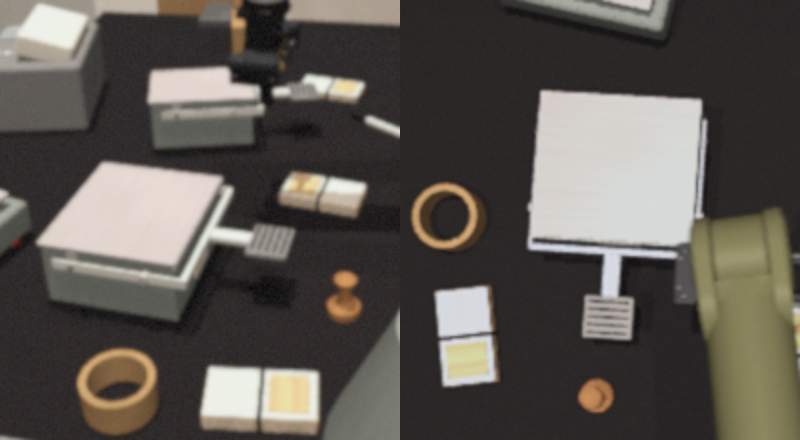

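The lid is shut and the lever is up, with its paddle pixels identical to the start. The narrow box is shut and the table items are unmoved. The 327 differing pixels in the lid region are the arm overlapping it at the right edge. The arm is clear, so I'll hand in.

```bash
python3 -m creep '[[[0,0,0,0,0,0,0],[0,0,0,0,0,0,0]]]' && python3 -c "
from bench import ctrl
print(ctrl.close_job())"
```

```text
time: 15.8
position: [0.4632, 0.0458, 0.2006]
tool_rot: [-3.139, 0.107, -0.001]
ft_force: [-0.1, 0.3, 0.1]
grip_width: 0.01
the job is handed in; nothing more can be done
None
```

The job is handed in, and I believe it was done as asked; `close_job()` gave no verdict.

- **Open:** I pressed the wide box's lever to its stop with closed fingertips. On the buffer the force rose to about 27 N with almost no travel, and the side picture showed the lid fully raised.
- **Hold:** The lever stayed at the stop for about 3.5 s.
- **Close:** I let the lever up over about 6 s, keeping contact until the lever was fully up, so the lid did not drop. I then raised the arm clear. The run took 15.8 s.

**Last checks:**
- The lid is shut and the narrow box is shut.
- The paddle, bundle_b, tape roll and stamp match the first top picture, with no changed pixels.
- The lid area showed 327 changed pixels. I put these down to the arm overlapping that part of the view, and the lid itself looks shut in both views.
- I checked bundle_a only by eye in the side view. I did not compare bundle_c, the sanitiser or the marker pen by pixels, but the arm only passed well above that side of the table.
- The final wrist force was about 0 N, so the robot was touching nothing.

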